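# Tighten the loose side panel of a cookbook stand with its cam lock

### The job

The right-hand side panel of the flat-pack cookbook stand is still standing off on its dowels. Push it in until its bolt head is inside the cam lock, then, using the screwdriver and not your fingers, turn the cam disc beside that panel clockwise to its stop so that it draws the panel up tight against the board. Put the screwdriver back upright in its wooden block, and leave the other things on the worktop where they are.

Things in the scene. Friction and masses are not known exactly. Their poses are not given: they have to be found in the camera images.
- stand: Light wood cookbook stand, fixed. Origin on the worktop under its middle; x away from the reader (uphill), y to the reader's left. Desk board 160 (slope) x 180 (y) x 24 mm rises 0.60 rad (34 deg) to +x, middle of its face 105 mm up. 16 mm side panels at both ends stand 14 mm above the face: +y one is tight, -y one loose. Top 165 mm. A like cam disc near the +y end is already locked: leave it.
- cheek (a joint): Gap (m) between the loose right-hand panel and the board's end; it slides along the stand's y on dowels (3 N friction, stays put). Starts 0.014 to 0.020. With the cam open it pushes in to about 0.005, where the bolt head butts on the inside of the cam, ready to be grabbed (up to 0.0075 it still is). Only turning the cam draws it on to 0 (tight).
- cheek_push (a point): Point on the outer face (the stand's -y side) of the loose panel, a good place to push it towards the stand's +y; 29 mm straight below the panel's sloping top edge. It moves with the panel; its axes are those of the stand. A wall cupboard hangs 0.28 m above the worktop about 0.1 to 0.2 m farther along x: lean the tool back towards the robot a little.
- cam (a joint): Angle (rad) of the right-hand cam disc: starts open at 0 to 0.1, grows clockwise as seen looking onto its face, stop at 1.35. 0.03 Nm friction, up to 0.15 Nm while drawing the panel in (about 0.35 to 1.0); locked and staying from 1.05 on. Turned before the bolt head is inside, it shuts the bolt out.
- cam_face: Slotted steel face, 40 mm wide, of the right-hand cam disc, 3 mm proud of the desk, 29 mm from its -y end. Origin: disc centre in the desk's face; z square out of the slope (34 deg from vertical, leaning to the reader): the screwdriver's line; x along the slot, turns with it. Slot 19 x 5.5 mm, floor 9 mm below origin; from -3 mm up all sides flare steeply to a mouth 27 x 13.5 mm.
- driver: Screwdriver, 0.12 kg, upright, blade down in the block's hole. Origin: centre of the underside of its 40 mm round collar (5 mm thick), which rests on the block; z up the handle; x along the blade's width. Square grey handle 24 x 24 mm (sides square to x, y) from 5 to 68 mm above the origin; shank 8 mm; blade 14 mm wide, 3 mm thick, tip 66 mm below the origin.
- block: Wooden screwdriver block, fixed on the drainer of the sink, 76 x 76 x 80 mm high, origin in the middle of its underside, with one upright 26 mm hole right through its middle.
- jar_a: Small spice jar with white lid, 52 mm wide, 70 mm high, bystander; origin in the middle of its underside.
- jar_b: Squat spice jar with grey lid, 45 mm wide, 58 mm high, bystander; origin in the middle of its underside.
- mug_w: White mug, 89 mm high, bystander; origin at its underside.
- fish_tin: Flat tin, 63 x 105 x 23 mm, lying on the drainer near the block, bystander; origin in the middle of its underside.
- mill: Dark wooden pepper mill, 58 mm wide, 170 mm high, bystander; origin in the middle of its underside.
- garlic: Garlic bulb, about 53 mm wide and high, bystander; origin at its underside.
Things that resemble listed ones, but are neither listed nor needed, are in the scene too. What is shaped like the driver but purple is not meant.

How it is judged:
By the outcome, as a careful person would: the job done as asked, in the order asked, and still so for the second after the job is handed in, with the robot touching nothing.
It also fails if it takes over 64 s, if anything falls off the work surface, if the arm or the gripper's body presses on something with over 40 N, if the wrist force passes 120 N, or if a joint passes its speed limit or range.

### The arm

A 7-joint arm with a two-finger parallel gripper is mounted at the origin on a cart in front of the work surface, level with it; the furniture and walls round the work are solid. World frame = base frame: x ahead of the robot, y to its left, z up, the work surface at z = 0. Lengths are in m, angles in rad, forces in N, time in s.
With the tool pointing down it reaches from about 0.425 to 0.825 m from the base axis. Payload 3.6 kg.
Tool frame: the origin (TCP) lies at the very end of the fingers, on their centre line; the grasp point (between the pads) lies 19 mm behind it (r.tcp_to_grasp is the distance from the TCP to the grasp point, in m); z points along the fingers, y is the direction in which the jaws open and shut (so a half turn about z gives the same grasp; the last joint's range is limited). The gripper opens to 85 mm and grips with 20 to 120 N. Pads are 22 mm wide; open, the fingers measure 114 mm over their backs; the gripper's body (76 mm by 85 mm) begins 54 mm behind the grasp point. The pads swing forward as they close: fully open they stand 13 mm farther back than shut.
Start: joints at [1.161, 0.615, -0.013, 1.423, 0.008, 1.103, -0.04], TCP at [0.243, -0.603, 0.231] pointing down, gripper open.
Joint ranges: [-3.12, 3.12], [-0.3, 2.06], [-1.34, 1.32], [0.26, 2.42], [-1.36, 4.5], [0.01, 1.98], [-2.84, 2.84]. Speed limits (rad/s): [2.79, 2.79, 3.14, 3.14, 3.14, 3.14, 3.14].

### API

Orientations are given as a unit quaternion [w, x, y, z].
In Python, from bench import r, planner, get_state, vision gives the robot as it stands. Calls block until the motion is done:
- r.move_pose(position, orientation): joint-space move of the TCP to a pose.
- r.move_linear(position, vel=0.15, attitude=None): straight line of the TCP; attitude=None keeps the orientation; vel is the mean speed in m/s.
- r.move_j(angles): joint-space move.
- r.grip(opening, strength=None): finger opening in m; strength is the grip in N (None keeps the last); returns when the fingers have stopped.
- r.sleep(seconds).
- planner.inverse_kinematics(position, orientation): joint angles nearest the present ones, or None.
- get_state(): the state.
- vision.snapshot(name): name is "scene" or "top" or "wrist"; returns (picture, depth): 400x640x3 uint8, red, green, blue; 400x640 float32, m along the optical axis (not along the pixel's ray), 0 where there is no reading.
- vision.calibration(name): a dict with "fovy" (degrees; the focal length in pixels is half the picture's height over the tangent of half this angle, whatever the lens; pixels are square), "cx", "cy" (the principal point, pixels), "pose" (4x4, takes a point from camera to world coordinates); the wrist camera has in their place "T_tool_cam" (4x4, takes a point from camera to tool coordinates, whose origin is the TCP and whose axes are the flange's). Camera axes: x right, y down, z forward; pixel columns grow to the right and rows downward; lengths in m; the calibration is good to about 2 mm. A picture is of the moment at which its call begins: read the wrist's pose just before it. calibration takes no time and is no camera call.
A pose or a line that the arm cannot do raises r.MotionError and nothing moves.
- r.close_job(): hands the job in, once; it reports no verdict.
The state is a dict: "time": time; "joint_positions": joint angles; "dq": joint speeds; "joint_efforts": joint torques, N m; "ee_pos": TCP position; "eef_rot": TCP orientation; "contact_force": force on the tool from outside, world axes, zero at the start; "moment": the same for the moment, N m; "grip_width": finger opening in m.
Only numpy, scipy, OpenCV 4.12 (cv2) and the standard library are available. Lean on these libraries where they do the work, as an engineer would, in place of code of your own. Each camera call takes 0.05 s, during which the arm holds its last target.

## Working session

There is one attempt and no reset: what is moved stays moved. The work goes in short steps, each a Python script; the robot and the scene stay as the last script left them, time stands still between calls to the robot, and variables do not carry over. Pictures are saved under pics/ and viewed, and the job is handed in when it is done.

```bash
ls; mkdir -p pics
python3 - <<'E'
from bench import r, planner, get_state, vision
import cv2,numpy as np
for n in ["scene","top","wrist"]:
    p,d=vision.snapshot(n)
    cv2.imwrite(f"pics/{n}0.png",p[:,:,::-1]); np.save(f"pics/{n}0.npy",d)
    print(n,vision.calibration(n))
print(get_state())
E
```

```text
pics
scene {'fovy': 52.56555281044245, 'cx': 314.87058181605386, 'cy': 189.07916936136274, 'pose': array([[-0.54204725, -0.49315278,  0.68043009, -0.25321562],
       [-0.84026099,  0.30641165, -0.44729562,  0.6268134 ],
       [ 0.01209338, -0.81419422, -0.58046664,  0.73754301],
       [ 0.        ,  0.        ,  0.        ,  1.        ]])}
top {'fovy': 49.46806296755556, 'cx': 322.07056804907955, 'cy': 199.01686750497345, 'pose': array([[-0.01066169, -0.99435378,  0.1055788 ,  0.35876463],
       [-0.99974743,  0.00851099, -0.02080021,  0.12139652],
       [ 0.01978419, -0.1057739 , -0.99419338,  1.55221864],
       [ 0.        ,  0.        ,  0.        ,  1.        ]])}
wrist {'fovy': 66.3142140446585, 'cx': 320.64787777548986, 'cy': 199.84610349353886, 'T_tool_cam': array([[ 1.29227220e-03, -9.44757214e-01, -3.27768420e-01,
         8.37609522e-02],
       [ 9.99999030e-01,  1.39135147e-03, -6.77868597e-05,
         1.39900308e-04],
       [ 5.20083197e-04, -3.27768014e-01,  9.44758095e-01,
        -1.42835875e-01],
       [ 0.00000000e+00,  0.00000000e+00,  0.00000000e+00,
         1.00000000e+00]])}
{'time': 0.15, 'joint_positions': array([ 1.16149406,  0.61571135, -0.01261403,  1.42455539,  0.00808703,
        1.10339364, -0.04039486]), 'dq': array([ 0.00191489, -0.00320402,  0.00028391, -0.00379444, -0.00015629,
        0.00127994,  0.00042812]), 'joint_efforts': array([ 1.35367594e-03, -4.69658303e+01,  2.60023428e-01, -1.71251267e+01,
        1.00660441e-02,  7.13707224e-03, -1.37256717e-05]), 'ee_pos': array([ 0.2425825 , -0.60239633,  0.23038685]), 'eef_rot': array([-9.89758034e-04,  9.81732314e-01,  1.90264671e-01, -1.96293293e-04]), 'contact_force': array([-0.02214909,  0.02649877, -0.06129233]), 'moment': array([-0.02630012,  0.02219737,  0.01070461]), 'grip_width': 0.08536275208802983}
```

View pics/scene0.png

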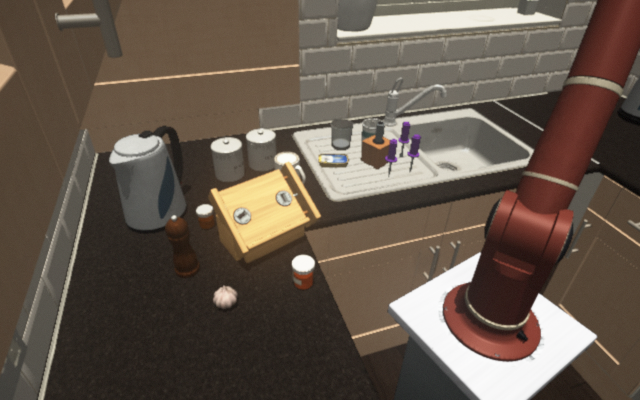

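View pics/top0.png

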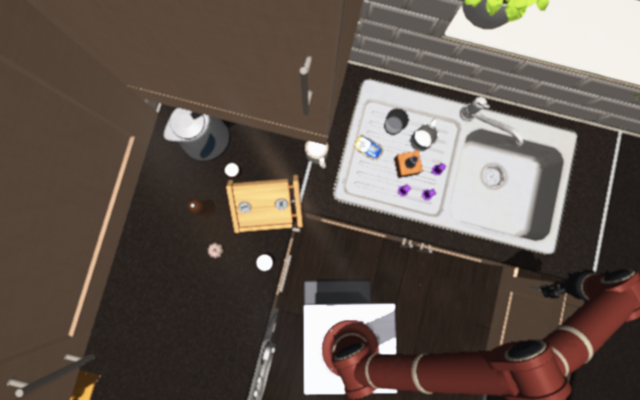

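View pics/wrist0.png

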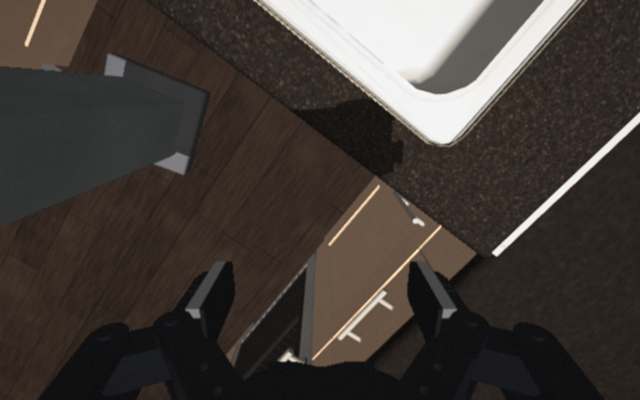

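```bash
cat > h.py <<'E'
import numpy as np, cv2
from scipy.spatial.transform import Rotation as R
def K(c): f=200/np.tan(np.radians(c['fovy'])/2); return f,c['cx'],c['cy']
def cloud(c,d,pose=None):
    f,cx,cy=K(c); v,u=np.mgrid[0:400,0:640]
    P=np.stack([(u-cx)/f*d,(v-cy)/f*d,d],-1); T=c['pose'] if pose is None else pose
    W=P@T[:3,:3].T+T[:3,3]; W[d<=0]=np.nan; return W
def toolT(s):
    T=np.eye(4); q=s['eef_rot']; T[:3,:3]=R.from_quat([q[1],q[2],q[3],q[0]]).as_matrix(); T[:3,3]=s['ee_pos']; return T
def ray(T,c,u,v,n,p0):
    f,cx,cy=K(c); d=T[:3,:3]@np.array([(u-cx)/f,(v-cy)/f,1]); o=T[:3,3]
    n=np.array(n,float); return o+d*(n@(np.array(p0)-o))/(n@d)
def proj(T,c,P):
    f,cx,cy=K(c); q=(np.asarray(P)-T[:3,3])@T[:3,:3]; return np.stack([f*q[...,0]/q[...,2]+cx,f*q[...,1]/q[...,2]+cy],-1)
def quat(M):
    q=R.from_matrix(M).as_quat(); return [q[3],q[0],q[1],q[2]]
E
python3 - <<'E'
from h import *
from bench import vision
for n,box in [("top",(215,90,460,280)),("scene",(180,100,440,310))]:
    im=cv2.imread(f"pics/{n}0.png"); d=np.load(f"pics/{n}0.npy"); c=vision.calibration(n)
    W=cloud(c,d); np.save(f"pics/W{n}.npy",W)
    x0,y0,x1,y1=box; cv2.imwrite(f"pics/crop_{n}.png",cv2.resize(im[y0:y1,x0:x1],None,fx=3,fy=3,interpolation=cv2.INTER_CUBIC)[:600,:800])
    pts={"top":[(408,157),(411,163),(400,165),(421,161),(360,125),(245,207),(281,204),(265,190),(299,200),(264,262),(270,300)],"scene":[(376,152),(377,128),(242,215),(284,198),(265,210),(302,195),(303,262),(310,330)]}[n]
    for u,v in pts: print(n,u,v,im[v,u],W[v,u].round(3))
E
```

```text
top 408 157 [ 77 129 200] [ 0.659 -0.208  0.08 ]
top 411 163 [47 45 45] [ 0.628 -0.207  0.128]
top 400 165 [ 74 134 209] [ 0.631 -0.18   0.078]
top 421 161 [186 198 224] [ 0.645 -0.253  0.079]
top 360 125 [200 204 209] [ 0.793 -0.052  0.007]
top 245 207 [159 161 157] [0.488 0.349 0.101]
top 281 204 [114 114 112] [0.497 0.229 0.101]
top 265 190 [142 216 246] [0.54  0.278 0.14 ]
top 299 200 [120 165 204] [0.507 0.168 0.131]
top 264 262 [253 252 252] [0.304 0.289 0.069]
top 270 300 [37 41 47] [ 0.169  0.276 -0.005]
scene 376 152 [51 65 86] [ 0.607 -0.178  0.064]
scene 377 128 [63 66 67] [ 0.632 -0.193  0.137]
scene 242 215 [64 74 88] [0.497 0.349 0.099]
scene 284 198 [113 125 131] [0.498 0.229 0.105]
scene 265 210 [138 212 244] [0.484 0.292 0.1  ]
scene 302 195 [ 64  98 125] [0.482 0.184 0.106]
scene 303 262 [245 249 250] [0.304 0.29  0.07 ]
scene 310 330 [30 35 41] [0.186 0.345 0.001]
```

View pics/crop_top.png

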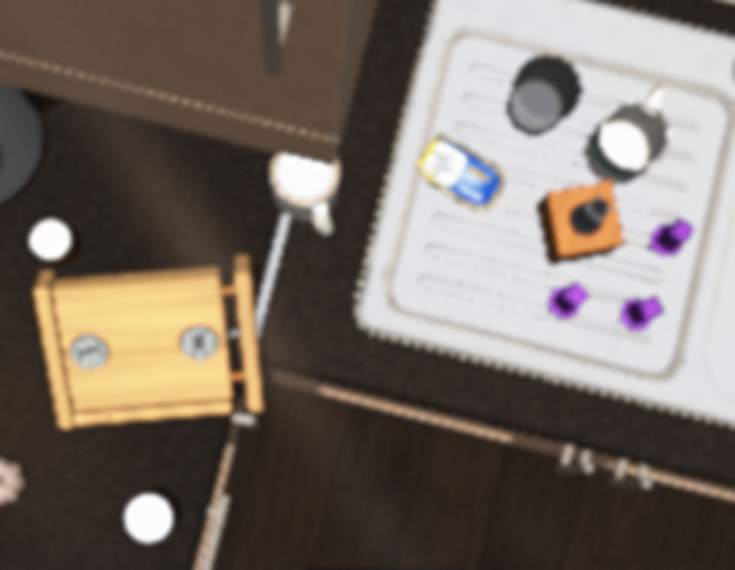

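View pics/crop_scene.png

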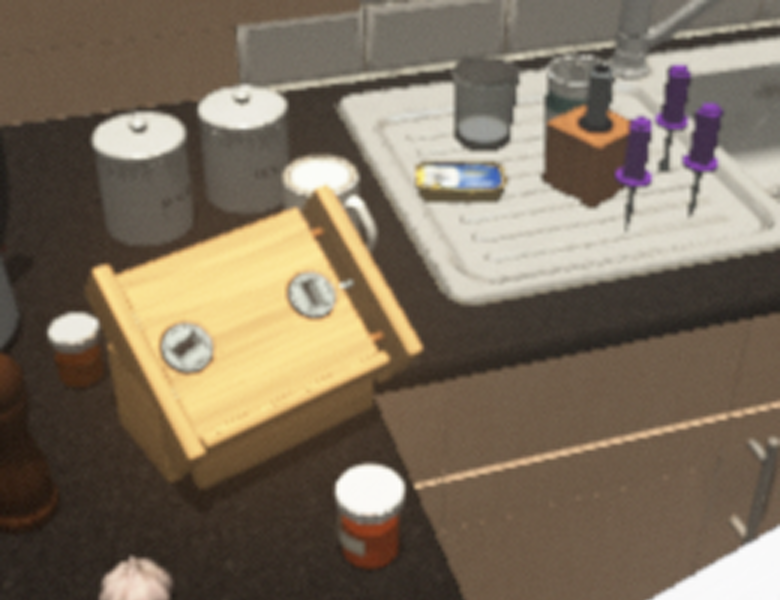

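Run:
```python
from h import *
res={}
for n,boxes in [("top",[(230,190,245,225),(230,185,300,230)]),("scene",[(190,150,330,260)])]:
    W=np.load(f"pics/W{n}.npy"); im=cv2.imread(f"pics/{n}0.png"); hsv=cv2.cvtColor(im,cv2.COLOR_BGR2HSV)
    # disc mask: low sat near stand
    x0,y0,x1,y1=boxes[-1]
    m=np.zeros((400,640),np.uint8); m[y0:y1,x0:x1]=1
    wood=(hsv[...,0]>12)&(hsv[...,0]<28)&(hsv[...,1]>80)&(hsv[...,2]>150)&(m>0)
    P=W[wood]; P=P[np.isfinite(P).all(1)]
    # desk plane by ransac with the given slope
    best=None; rng=np.random.default_rng(0)
    for _ in range(1500):
        a=P[rng.choice(len(P),3,False)]; nn=np.cross(a[1]-a[0],a[2]-a[0]); l=np.linalg.norm(nn)
        if l<1e-5: continue
        nn/=l; nn*=np.sign(nn[2]); 
        if abs(np.arccos(nn[2])-.6)>.06: continue
        k=np.abs((P-a[0])@nn)<.003
        if best is None or k.sum()>best.sum(): best=k
    Q=P[best]; c=Q.mean(0); nn=np.linalg.svd(Q-c)[2][2]; nn*=np.sign(nn[2])
    print(n,len(P),best.sum(),"n",nn.round(3),"slope",np.arccos(nn[2]),"yaw",np.arctan2(-nn[1],-nn[0]),"c",c.round(4))
    Pz=(P-c)@nn
    gx=(hsv[...,1]<60)&(m>0); 
    nl,lab,st,ct=cv2.connectedComponentsWithStats(gx.astype(np.uint8))
    for i in range(1,nl):
        if st[i,4]>40: print("grey",st[i],ct[i],np.nanmedian(W[lab==i],0).round(4))
```

```text
top 2618 1428 n [-0.567 -0.048  0.822] slope 0.6050930372137681 yaw 0.08454515819971553 c [0.4957 0.2891 0.1084]
grey [275 199  13  11 106] [280.82075472 203.88679245] [0.4967 0.2291 0.1075]
grey [239 202  12  11 106] [244.43396226 206.91509434] [0.4882 0.3498 0.1072]
scene 4591 3029 n [-0.563 -0.041  0.825] slope 0.5997098019104957 yaw 0.07240332415834348 c [0.496  0.2952 0.1073]
grey [211 150  33  32 880] [227.75227273 164.21136364] [0.791  0.268  0.0623]
grey [247 150  59  33 953] [274.12067156 160.38719832] [0.7844 0.1326 0.0593]
grey [299 150  31  50 725] [318.95448276 167.41103448] [ 0.7099 -0.0168  0.0054]
grey [276 191  16  15 179] [283.58659218 197.86592179] [0.4973 0.2293 0.1063]
grey [195 203  18  14 190] [203.69473684 209.79473684] [0.6212 0.4066 0.0569]
grey [234 208  17  16 202] [241.95049505 215.49009901] [0.4895 0.3527 0.1055]
grey [292 254  23   6 102] [302.97058824 256.98039216] [0.3232 0.2746 0.069 ]
```

```bash
cat >> h.py <<'E'
yaw=.075; O=np.array([.494,.290,0]); S=R.from_euler('z',yaw).as_matrix()
def down(tilt,spin):
    z=np.array([np.sin(tilt),0,-np.cos(tilt)]); x=np.array([np.cos(tilt),0,np.sin(tilt)]); y=np.cross(z,x)
    return S@np.stack([x,y,z],1)@R.from_euler('z',spin).as_matrix()
def sp(p): return O+S@np.array(p)
E
python3 - <<'E'
from h import *
from bench import r, planner, get_state, vision
D=np.radians
q=planner.inverse_kinematics(sp((-.02,-.185,.22)),quat(down(.45,D(-90)))); print(np.round(q,2))
r.move_j(q); s=get_state(); print(s['time'],s['ee_pos'],np.round(s['joint_positions'],2),s['contact_force'])
r.grip(0)
s=get_state();p,d=vision.snapshot("wrist"); print(s['time'],s['grip_width'])
cv2.imwrite("pics/w1.png",p[:,:,::-1]); np.save("pics/w1.npy",d); np.save("pics/w1T.npy",toolT(s))
E
```

```text
[ 0.15  0.29 -0.58  2.21  0.9   0.38 -1.11]
2.7833 [0.48839248 0.103065   0.21993359] [ 0.15  0.29 -0.58  2.21  0.9   0.38 -1.11] [-0.40138162 -0.50415159  0.6912432 ]
3.55 0.000224032864146722
```

View pics/w1.png

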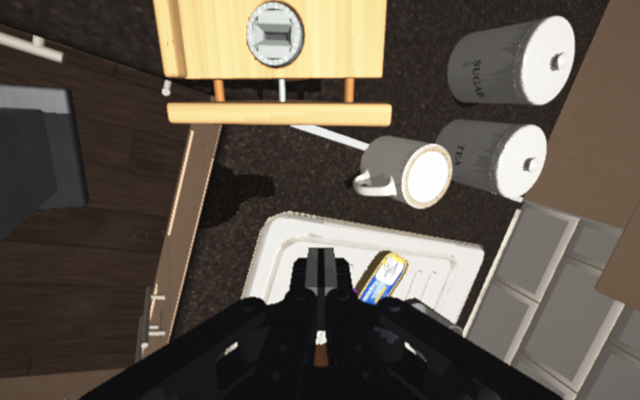

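Run:
```python
from h import *
from bench import vision
im=cv2.imread("pics/w1.png"); cv2.imwrite("pics/w1c.png",np.vstack([cv2.resize(im[0:80,225:325],None,fx=7,fy=7,interpolation=cv2.INTER_CUBIC)]))
T=np.load("pics/w1T.npy"); c=vision.calibration("wrist"); Tc=T@c['T_tool_cam']; d=np.load("pics/w1.npy")
W=cloud(c,d,Tc); hsv=cv2.cvtColor(im,cv2.COLOR_BGR2HSV)
g=((hsv[...,1]<50)&(hsv[...,2]>90)).astype(np.uint8); g[80:]=0; g[:,:235]=0; g[:,315:]=0
cs,_=cv2.findContours(g,cv2.RETR_EXTERNAL,cv2.CHAIN_APPROX_NONE); k=max(cs,key=cv2.contourArea)
e=cv2.fitEllipse(cv2.convexHull(k)); print("disc",e)
n=S@np.array([-np.sin(.6),0,np.cos(.6)])
top=sp((0,0,.105))+n*.003
P=ray(Tc,c,*e[0],n,top); print("disc centre",P, "stand frame",S.T@(P-O), "depth pts",np.nanmedian(W[g>0],0))
# corners of desk (image): bottom-left (184,79) bottom-right(385,77); on face plane
for uv in [(184,79),(385,77),(383,0)]:
    P=ray(Tc,c,*uv,n,sp((0,0,.105))); print(uv,P.round(4),(S.T@(P-O)).round(4))
pt=sp((0,0,.105))+n*.014
for uv in [(168,104),(390,103),(169,124),(391,125)]:
    P=ray(Tc,c,*uv,n,pt); print("panel",uv,P.round(4),(S.T@(P-O)).round(4), (S.T@(W[uv[1],min(uv[0],388)]-O)).round(4))
```

```text
disc ((274.3517150878906, 33.953460693359375), (56.50677490234375, 64.32709503173828), 165.8274688720703)
disc centre [0.49482813 0.23085566 0.10616798] stand frame [-0.00360586 -0.05904012  0.10616798] depth pts [0.49465669 0.2312478  0.10657592]
(184, 79) [0.4343 0.1959 0.0594] [-0.0666 -0.0893  0.0594]
(385, 77) [0.5663 0.2063 0.1501] [ 0.0659 -0.0888  0.1501]
(383, 0) [0.5588 0.2552 0.1474] [ 0.062  -0.0396  0.1474]
panel (168, 104) [0.4211 0.1758 0.0664] [-0.0812 -0.1084  0.0664] [-0.0813 -0.1083  0.0689]
panel (390, 103) [0.5632 0.1881 0.1639] [ 0.0613 -0.1068  0.1639] [ 0.1854 -0.1121  0.0008]
panel (169, 124) [0.4207 0.1602 0.0653] [-0.0828 -0.1239  0.0653] [-0.0825 -0.2033 -0.905 ]
panel (391, 125) [0.5658 0.173  0.165 ] [ 0.0629 -0.1221  0.165 ] [ 0.1891 -0.1411 -0.0007]
```

View pics/w1c.png

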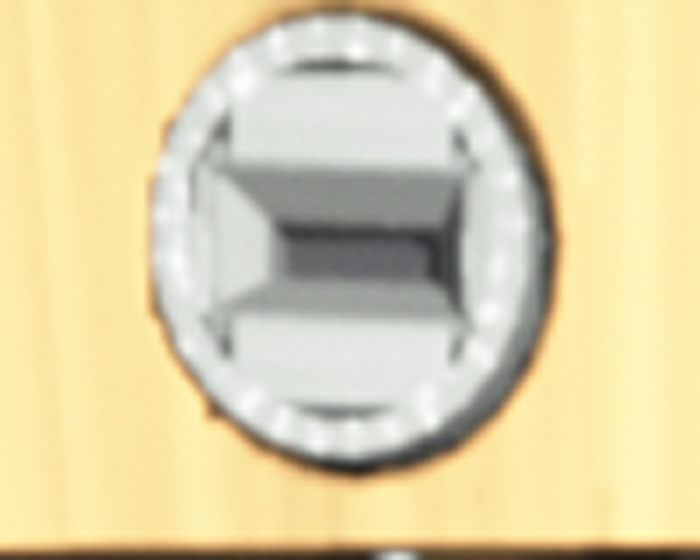

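Run:
```python
from h import *
from bench import r, planner, get_state, vision
r.move_linear(sp((0,-.15,.085)),vel=.15); s=get_state(); f0=s['contact_force']; print(s['time'],f0,np.round(s['joint_positions'],2))
y=-.137; r.move_linear(sp((0,y,.085)),vel=.06)
while y<-.117:
    s=get_state(); f=S.T@(s['contact_force']-f0); yy=(S.T@(s['ee_pos']-O))[1]
    print(round(s['time'],2),y,yy.round(4),f.round(1))
    if f[1]<-12: break
    y+=.002; r.move_linear(sp((0,y,.085)),vel=.02)
s=get_state();p,d=vision.snapshot("wrist"); print(s['time'])
cv2.imwrite("pics/w2.png",p[:,:,::-1]); np.save("pics/w2.npy",d); np.save("pics/w2T.npy",toolT(s))
```

```text
5.0833 [-0.1306611   0.52750265 -0.03674373] [-0.11  0.59 -0.4   2.3   1.98  0.39 -2.25]
5.45 -0.137 -0.1361 [ 0.3 -0.7  0.5]
5.7 -0.135 -0.135 [-0.5 -1.2 -0. ]
5.95 -0.133 -0.1334 [ 1.1 -0.8 -0.4]
6.2 -0.131 -0.132 [-1.  -3.6 -0.1]
6.45 -0.129 -0.1292 [-0.8 -3.7 -0.3]
6.7 -0.127 -0.1267 [ 0.8 -1.9 -1.8]
6.95 -0.125 -0.1246 [-0.4 -1.8 -0.8]
7.2 -0.123 -0.1226 [ 0.7 -2.4 -0.9]
7.45 -0.121 -0.1207 [ 1.  -1.8 -0.5]
7.7 -0.119 -0.1197 [-0.6 -4.5  0.4]
7.95
```

View pics/w2.png

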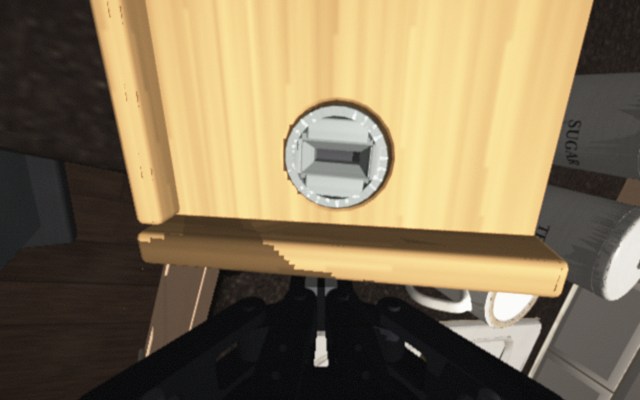

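Run:
```python
from h import *
from bench import r, planner, get_state, vision
y=-.119
while y<-.1125:
    y+=.0015; r.move_linear(sp((0,y,.085)),vel=.02)
    s=get_state(); f=S.T@s['contact_force']; yy=(S.T@(s['ee_pos']-O))[1]
    print(round(s['time'],2),y,yy.round(4),f.round(1))
    if f[1]<-9: break
s=get_state();p,d=vision.snapshot("wrist"); print(s['time'])
cv2.imwrite("pics/w3.png",p[:,:,::-1]); np.save("pics/w3.npy",d); T=toolT(s); np.save("pics/w3T.npy",T)
c=vision.calibration("wrist"); Tc=T@c['T_tool_cam']
n=S@np.array([-np.sin(.6),0,np.cos(.6)])
im=p[:,:,::-1]; cv2.imwrite("pics/w3c.png",cv2.resize(im[90:310,250:450],None,fx=2.7,fy=2.7,interpolation=cv2.INTER_CUBIC))
hsv=cv2.cvtColor(im,cv2.COLOR_BGR2HSV)
g=((hsv[...,1]<50)&(hsv[...,2]>90)).astype(np.uint8); g[:90]=0;g[215:]=0; g[:,:270]=0; g[:,400:]=0
cs,_=cv2.findContours(g,cv2.RETR_EXTERNAL,cv2.CHAIN_APPROX_NONE); k=max(cs,key=cv2.contourArea)
e=cv2.fitEllipse(cv2.convexHull(k)); P=ray(Tc,c,*e[0],n,sp((0,0,.105))+n*.003)
print("disc",e,P,S.T@(P-O))
```

```text
8.25 -0.1175 -0.1196 [-1.  -6.1  2.8]
8.5 -0.11599999999999999 -0.1195 [-1.9 -8.8  2.3]
8.75 -0.11449999999999999 -0.1195 [ -2.7 -11.3   5.5]
8.75
disc ((336.1278991699219, 156.4221954345703), (102.38215637207031, 103.68152618408203), 122.71504211425781) [0.49467983 0.2310342  0.10607596] [-0.00374037 -0.05885097  0.10607596]
```

View pics/w3c.png

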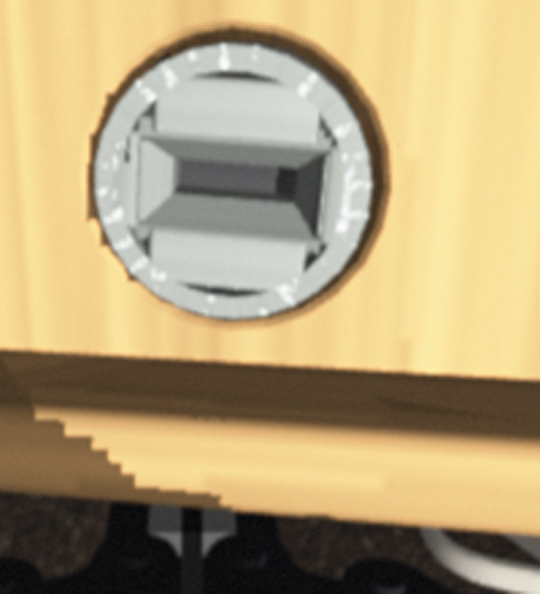

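Run:
```python
from h import *
from bench import r, planner, get_state, vision
T=np.load("pics/w3T.npy"); c=vision.calibration("wrist"); Tc=T@c['T_tool_cam']
n=S@np.array([-np.sin(.6),0,np.cos(.6)]); ex=S@np.array([np.cos(.6),0,np.sin(.6)]); ey=S@np.array([0,1,0])
o=sp((0,0,.105))+n*.003
def pl(u,v):
    P=ray(Tc,c,250+u/2.7,90+v/2.7,n,o)-o; return np.array([P@ex,P@ey])
a,b,cc,d=pl(140,135),pl(335,150),pl(140,225),pl(320,243)
print(a,b,cc,d,np.arctan2(*(b-a)[::-1]),np.arctan2(*(d-cc)[::-1]),(a+b+cc+d)/4)
r.move_linear(sp((-.005,-.16,.12)),vel=.15)
r.move_linear(sp((-.02,-.2,.24)),vel=.25)
q=planner.inverse_kinematics([.57,-.2,.25],quat(down(0,np.radians(-60)))); print(np.round(q,2))
r.move_j(q); r.grip(.085)
s=get_state();p,d=vision.snapshot("wrist"); print(s['time'])
cv2.imwrite("pics/w4.png",p[:,:,::-1]); np.save("pics/w4.npy",d); np.save("pics/w4T.npy",toolT(s))
```

```text
[-0.01638511 -0.05256688] [ 0.01231631 -0.054163  ] [-0.01671795 -0.06636333] [ 0.01085803 -0.0681638 ] -0.05555388157057304 -0.06519878530489481 [-0.00248218 -0.06031425]
[ 0.59  0.56 -0.49  1.53  0.28  1.12 -0.4 ]
12.875
```

View pics/w4.png

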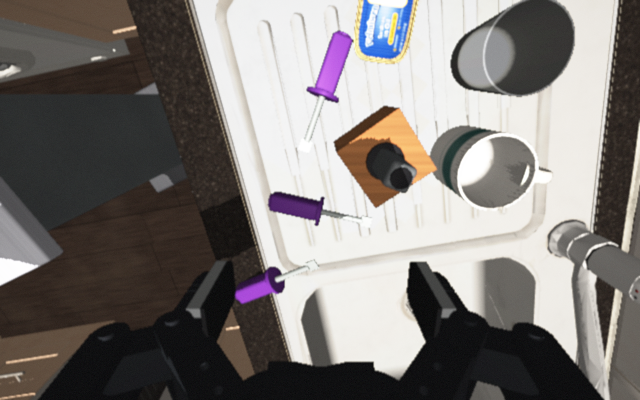

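Run:
```python
from h import *
from bench import vision
T=np.load("pics/w4T.npy"); c=vision.calibration("wrist"); Tc=T@c['T_tool_cam']; im=cv2.imread("pics/w4.png"); d=np.load("pics/w4.npy"); W=cloud(c,d,Tc)
x0,y0=320,95; k=5.5
cv2.imwrite("pics/w4c.png",cv2.resize(im[y0:y0+105,x0:x0+135],None,fx=k,fy=k,interpolation=cv2.INTER_CUBIC))
for n,uv in dict(tipA=(303,146),tipB=(367,223),tipC=(313,265)).items(): print(n,ray(Tc,c,*uv,[0,0,1],[0,0,.0]).round(3))
for n,uv in dict(hA=(335,50),hB=(290,205),hC=(250,290),mugl=(470,130),mugr=(535,175),mugm=(490,207),drain=(380,240),blk=(360,150),handletop=(400,178),tin=(385,10)).items(): print(n,W[uv[1],uv[0]].round(3))
print("tool y",T[:3,1])
z=.08
for uv in [(390,107),(436,167),(382,207),(335,147)]: print(ray(Tc,c,*uv,[0,0,1],[0,0,z]).round(4), W[uv[1],uv[0]].round(3))
```

```text
tipA [ 0.558 -0.171  0.   ]
tipB [ 0.59  -0.306  0.   ]
tipC [ 0.493 -0.333  0.   ]
hA [ 0.639 -0.09   0.025]
hB [ 0.512 -0.228  0.025]
hC [ 0.404 -0.316  0.028]
mugl [ 0.738 -0.23   0.048]
mugr [ 0.768 -0.288  0.092]
mugm [nan nan nan]
drain [ 0.597 -0.34  -0.003]
blk [ 0.619 -0.191  0.078]
handletop [ 0.636 -0.211  0.15 ]
tin [ 0.704 -0.078  0.02 ]
tool y [ 9.01012941e-01 -4.33792209e-01  4.78938393e-06]
[ 0.6618 -0.1646  0.08  ] [ 0.668 -0.169  0.047]
[ 0.6831 -0.2413  0.08  ] [ 0.695 -0.26   0.03 ]
[ 0.6157 -0.2583  0.08  ] [ 0.618 -0.294 -0.003]
[ 0.5969 -0.1768  0.08  ] [ 0.596 -0.182  0.052]
```

View pics/w4c.png

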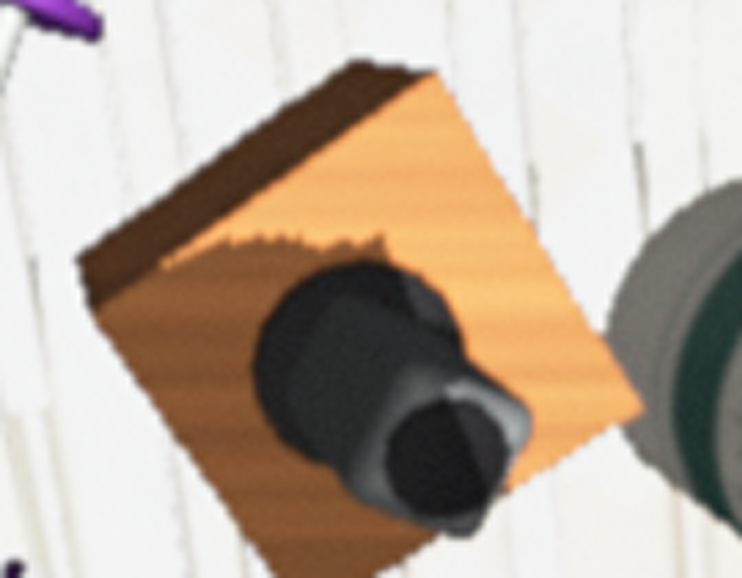

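Run:
```python
from h import *
from bench import vision,planner,get_state
T=np.load("pics/w4T.npy"); c=vision.calibration("wrist"); Tc=T@c['T_tool_cam']
def P(u,v,z): return ray(Tc,c,320+(u+.5)/5.5-.5,95+(v+.5)/5.5-.5,[0,0,1],[0,0,z])
z0=.078
A,B,C=P(437,72,z0),P(645,408,z0),P(95,305,z0); print(A,B,C,"sides",np.linalg.norm(A-B),np.linalg.norm(A-C),"centre",(B+C)/2,"yaw",np.arctan2(*(A-C)[:2][::-1]))
print("collar",P(360,363,z0+.005))
a,b=P(530,410,z0+.066),P(470,530,z0+.066); print("handle edge",np.linalg.norm(a-b),np.arctan2(*(a-b)[:2][::-1]),"cap",P(447,452,z0+.068))
a,b=P(335,465,z0+.06),P(440,368,z0+.06); print("opp",np.linalg.norm(a-b))
for yb in np.radians(np.arange(0,180,15)):pass
```

```text
[ 0.6699112  -0.16932101  0.078     ] [ 0.6837795  -0.24424731  0.078     ] [ 0.59721917 -0.18083682  0.078     ] sides 0.0761989505661718 0.07359853328097801 centre [ 0.64049934 -0.21254206  0.078     ] yaw 0.1571134908135382
collar [ 0.63738719 -0.21116139  0.083     ]
handle edge 0.02037715950612038 0.7542579415798477 cap [ 0.63779878 -0.21187397  0.146     ]
opp 0.02158902089919608
```

Run:
```python
from h import *
im=cv2.imread("pics/w4.png")[130:195,362:420].astype(float)
im=np.clip(255*(im/255)**.45,0,255).astype(np.uint8)
cv2.imwrite("pics/w4d.png",cv2.resize(im,None,fx=9,fy=9,interpolation=cv2.INTER_CUBIC))
```

```text
(no output)
```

View pics/w4d.png

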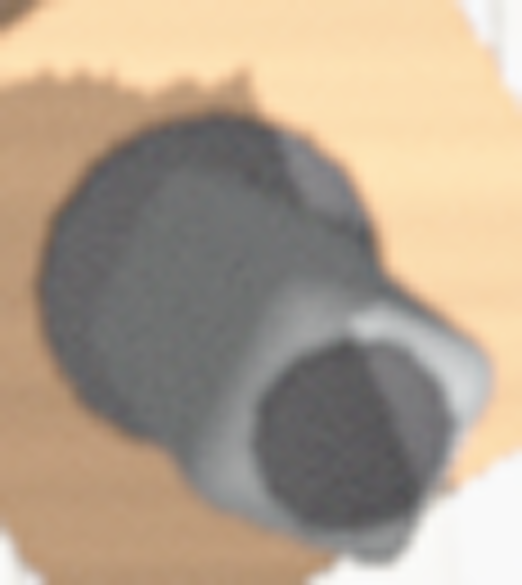

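Run:
```python
from h import *
from bench import vision,planner,get_state
T=np.load("pics/w4T.npy"); c=vision.calibration("wrist"); Tc=T@c['T_tool_cam']
def P(u,v,z): return ray(Tc,c,362+(u+.5)/9-.5,130+(v+.5)/9-.5,[0,0,1],[0,0,z])
Z=.140
r_,b,l,t=[P(*x,Z) for x in [(490,370),(395,560),(195,490),(290,280)]]
for a,bb in [(t,r_),(l,b),(b,r_),(l,t),(l,r_),(b,t)]: v=bb-a; print(np.linalg.norm(v[:2]),np.degrees(np.arctan2(v[1],v[0])))
a,bb=P(175,165,.085),P(90,330,.085); v=bb-a; print("base",np.linalg.norm(v),np.degrees(np.arctan2(v[1],v[0])),(r_+b+l+t)/4)
print("image right dir",np.degrees(np.arctan2(T[1,1],T[0,1])))
```

```text
0.021274506522345547 -49.398277303520956
0.020921032750311527 -45.18898839520677
0.020080021136814095 43.25903103701113
0.021635619987541977 44.15488409277625
0.029387964124937174 -2.108664328349469
0.02992361960160235 88.50988220739835
base 0.020607064521494807 -139.89975089041448 [ 0.6375523  -0.21367369  0.14      ]
image right dir -25.708465117769606
```

Run:
```python
from h import *
from bench import r, planner, get_state, vision
M=quat(down(0,np.radians(-39.2)))
r.move_pose([.638,-.212,.20],M); s=get_state(); print(s['time'],s['ee_pos'])
r.move_linear([.638,-.212,.103],vel=.12); s=get_state(); print(s['time'],s['contact_force'])
r.grip(.015,80); s=get_state(); print(s['time'],s['grip_width'],s['contact_force'],s['ee_pos'],np.round(s['joint_positions'],2))
r.move_linear([.638,-.212,.22],vel=.15); s=get_state(); print(s['time'],s['grip_width'],s['contact_force'])
p,d=vision.snapshot("wrist"); cv2.imwrite("pics/w5.png",p[:,:,::-1]); np.save("pics/w5.npy",d); np.save("pics/w5T.npy",toolT(s))
```

```text
13.3583 [ 0.6379019  -0.21150084  0.19862563]
14.3167 [-0.48946901 -0.90881048  0.86235643]
14.9 0.02321986916688464 [-0.18020683  0.27681286  1.33655876] [ 0.63834427 -0.21203656  0.10334828] [ 0.47  0.8  -0.34  1.48  0.3   0.91 -0.77]
15.8333 0.02277794681284687 [-0.33565022 -0.25282718 -1.86434406]
```

View pics/w5.png

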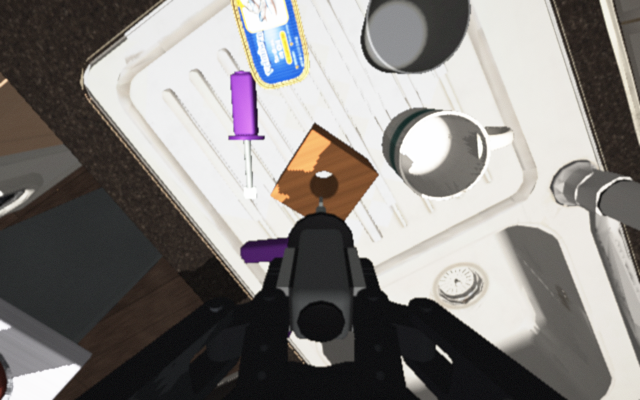

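Run:
```python
from h import *
from bench import vision
im=cv2.imread("pics/w5.png"); a=im[160:260,270:375]; a=np.clip(255*(a/255.)**.5,0,255).astype(np.uint8)
cv2.imwrite("pics/w5c.png",cv2.resize(a,None,fx=5.5,fy=5.5,interpolation=cv2.INTER_CUBIC))
T=np.load("pics/w5T.npy"); c=vision.calibration("wrist"); Tc=T@c['T_tool_cam']
print(ray(Tc,c,323.5,184.5,[0,0,1],[0,0,.078]))
B,C=[ray(Tc,c,*u,[0,0,1],[0,0,.078]) for u in [(378,173),(273,192)]]; print(B,C,(B+C)/2)
print(T[:3,3], proj(Tc,c,(T@[0,0,.083-.0,1])[:3]), proj(Tc,c,(T@[.007,0,.083,1])[:3]),proj(Tc,c,(T@[0,.007,.083,1])[:3]))
```

```text
[ 0.63924576 -0.2128889   0.078     ]
[ 0.68320076 -0.2425182   0.078     ] [ 0.59990847 -0.18261043  0.078     ] [ 0.64155462 -0.21256432  0.078     ]
[ 0.63706765 -0.21191616  0.2186075 ] [320.88722582 206.4150853 ] [320.90114979 197.98985758] [329.78582843 206.42715044]
```

View pics/w5c.png

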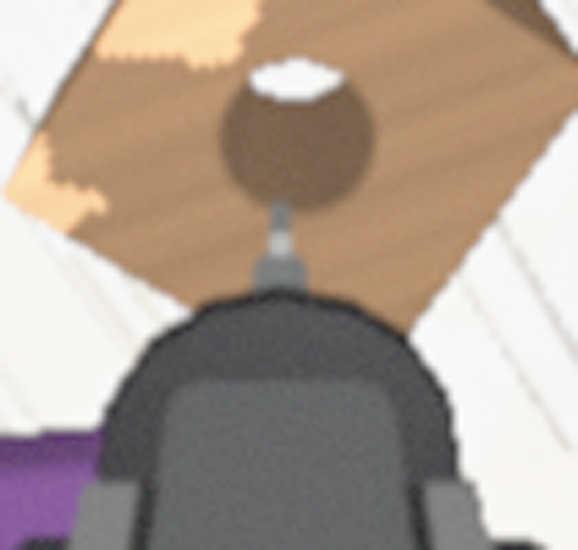

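```bash
cat >> h.py <<'E'
n=S@np.array([-np.sin(.6),0,np.cos(.6)]); ex=S@np.array([np.cos(.6),0,np.sin(.6)]); ey=S@np.array([0,1.,0])
LT=.090
def cam(a,b,h): return sp((0,0,.105))+ex*a+ey*b+n*(h+LT)   # TCP for blade tip at height h over face
E
python3 - <<'E'
from h import *
from bench import r, planner, get_state, vision
r.move_linear([.57,-.12,.29],vel=.2)
M=quat(down(.6,np.radians(-176.6)))
q=planner.inverse_kinematics(cam(-.0015,-.06,.11),M); print(np.round(q,2))
if q is not None and q[6]>-1.25:
    r.move_j(q); s=get_state(); print(s['time'],s['ee_pos'])
    r.move_linear(cam(-.0015,-.06,.02),vel=.12); r.sleep(.15); s=get_state(); print(s['time'],np.round(s['joint_positions'],2),s['contact_force'],s['ee_pos']-cam(-.0015,-.06,.02))
    p,d=vision.snapshot("wrist"); cv2.imwrite("pics/w6.png",p[:,:,::-1]); np.save("pics/w6.npy",d); np.save("pics/w6T.npy",toolT(s))
    p,d=vision.snapshot("scene"); cv2.imwrite("pics/s6.png",p[:,:,::-1]); cv2.imwrite("pics/s6c.png",cv2.resize(p[130:270,180:340,::-1],None,fx=4,fy=4,interpolation=cv2.INTER_CUBIC))
E
```

```text
[-0.08  0.16 -0.87  2.31  1.15  0.62 -0.27]
18.1667 [0.38591838 0.22106913 0.26937488]
19.2167 [-0.16  0.4  -0.78  2.34  1.58  0.67 -0.65] [-0.80090402  0.07266649 -1.94944215] [3.60713990e-05 1.47867124e-04 7.20175285e-04]
```

View pics/w6.png

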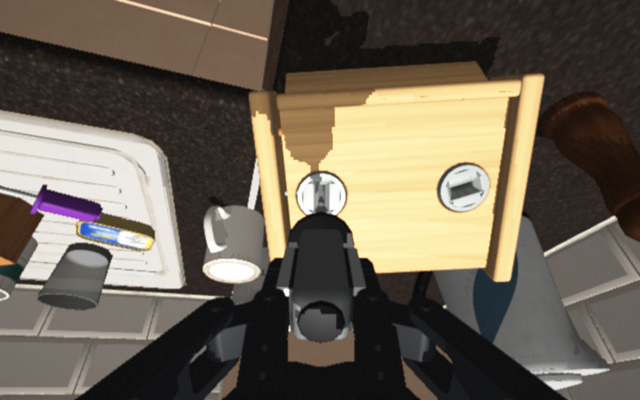

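View pics/s6c.png

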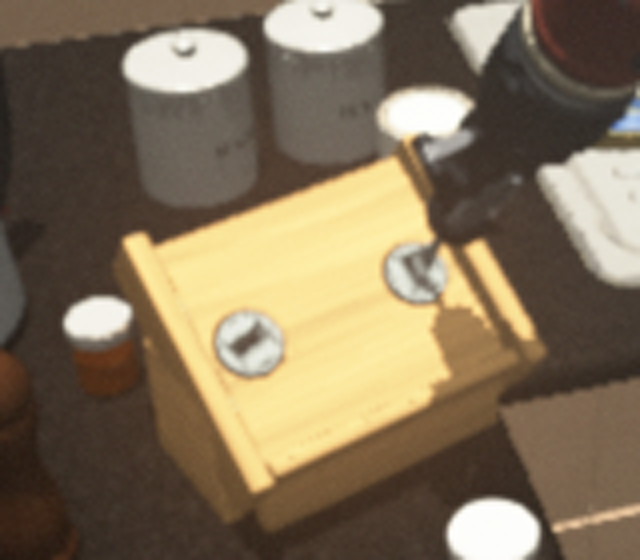

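Run:
```python
from h import *
from bench import vision
im=cv2.imread("pics/w6.png"); a=im[160:240,280:365]; a=np.clip(255*(a/255.)**.7,0,255).astype(np.uint8)
cv2.imwrite("pics/w6c.png",cv2.resize(a,None,fx=7,fy=7,interpolation=cv2.INTER_CUBIC))
T=np.load("pics/w6T.npy"); c=vision.calibration("wrist"); Tc=T@c['T_tool_cam']
for z in (.083,.09): print([proj(Tc,c,(T@[x,y,z,1])[:3]).round(1) for x,y in [(0,0),(.007,0),(-.007,0),(0,.0015)]])
hsv=cv2.cvtColor(im,cv2.COLOR_BGR2HSV)
for a,b,b0 in [(-.0015,-.06,0),(0,-.061,0)]:
    print("pred disc/slot ends",[proj(Tc,c,sp((0,0,.105))+ex*(a+x)+ey*(b+y)+n*.003).round(1) for x,y in [(0,0),(.02,0),(-.02,0),(0,.02),(0,-.02)]])
```

```text
[array([320.8, 207.8]), array([320.8, 199.4]), array([320.8, 216. ]), array([322.7, 207.8])]
[array([320.8, 204.8]), array([320.8, 196.6]), array([320.8, 212.8]), array([322.6, 204.8])]
pred disc/slot ends [array([320.5, 197.2]), array([321.8, 218.5]), array([319.1, 174.7]), array([343.6, 195.9]), array([297.4, 198.5])]
pred disc/slot ends [array([319.4, 198.9]), array([320.8, 220.1]), array([318. , 176.5]), array([342.5, 197.6]), array([296.4, 200.2])]
```

View pics/w6c.png

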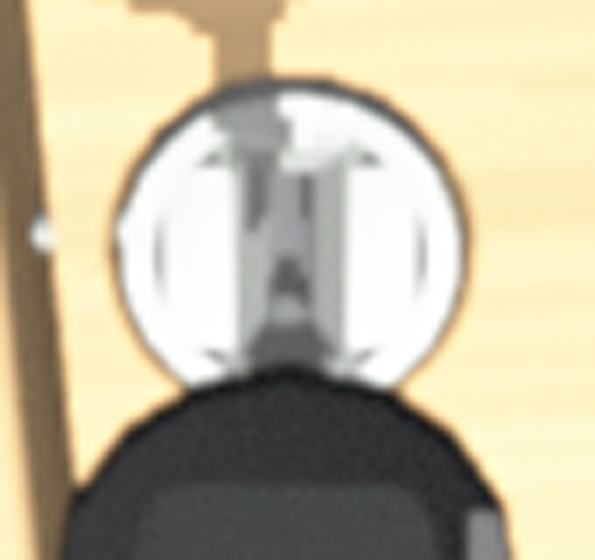

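Run:
```python
from h import *
from bench import r, planner, get_state, vision
a,b=-.0032,-.0600
s=get_state(); f0=s['contact_force']
r.move_linear(cam(a,b,.006),vel=.06)
h=.006
while h>-.0095:
    h-=.003; r.move_linear(cam(a,b,h),vel=.03)
    s=get_state(); f=s['contact_force']-f0; e=s['ee_pos']-cam(a,b,h)
    print(round(s['time'],2),round(h,4),"n",round(f@n,1),"ex",round(f@ex,1),"ey",round(f@ey,1),"err",(np.array([e@ex,e@ey,e@n])*1e3).round(1))
    if f@n>10: break
p,d=vision.snapshot("wrist"); cv2.imwrite("pics/w7.png",p[:,:,::-1]); cv2.imwrite("pics/w7c.png",cv2.resize(p[150:250,270:370,::-1],None,fx=5,fy=5,interpolation=cv2.INTER_CUBIC))
p,d=vision.snapshot("scene"); cv2.imwrite("pics/s7c.png",cv2.resize(p[130:270,180:340,::-1],None,fx=4,fy=4,interpolation=cv2.INTER_CUBIC))
```

```text
19.95 0.003 n 0.6 ex 0.7 ey -0.1 err [0. 0. 0.]
20.2 0.0 n 0.7 ex -0.6 ey 0.5 err [-0.1 -0.1 -0.1]
20.45 -0.003 n 0.1 ex 0.6 ey -0.3 err [-0.1 -0.1 -0.2]
20.7 -0.006 n 1.4 ex 1.2 ey -1.1 err [-0.1 -0.1 -0.2]
20.95 -0.009 n 13.7 ex 0.9 ey -1.8 err [-0.1  0.4  1.2]
```

View pics/w7c.png

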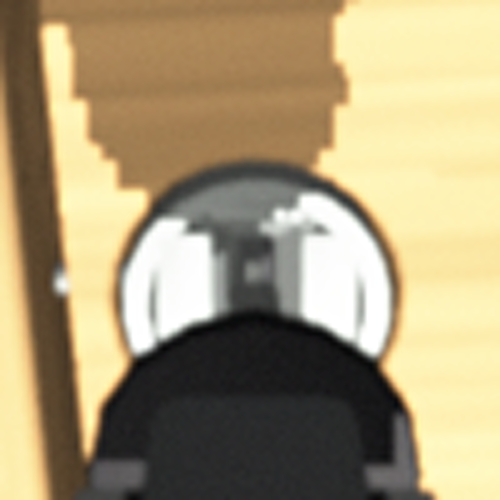

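View pics/s7c.png

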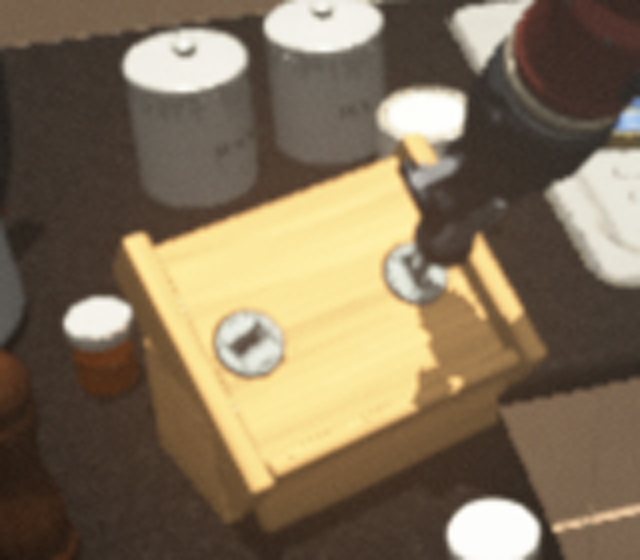

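Run:
```python
from h import *
from bench import r, planner, get_state, vision
a,b=-.0032,-.0600
r.move_linear(cam(a,b,-.0065),vel=.03)
s=get_state(); q=np.array(s['joint_positions']); m0=s['moment']; q0=q.copy()
print(q.round(3),s['contact_force'])
tot=0
while tot<1.75:
    tot+=.15 if tot<1.2 else .08
    qq=q0.copy(); qq[6]=q0[6]-tot; r.move_j(qq); s=get_state(); m=s['moment']-m0; f=s['contact_force']
    print(round(s['time'],2),round(tot,2),round(q0[6]-s['joint_positions'][6],3),"Mn",round(m@n,3),"f n/ex/ey",np.round([f@n,f@ex,f@ey],1),s['grip_width'].round(4))
    if tot>1.2 and abs(m@n)>.5: break
    if np.linalg.norm(f)>35: break
```

```text
[-0.165  0.468 -0.763  2.346  1.684  0.701 -0.733] [-0.4471594  -1.16687532 -0.93773943]Traceback (most recent call last):
  File "<stdin>", line 11, in <module>
AttributeError: 'float' object has no attribute 'round'
```

Run:
```python
from h import *
from bench import r, planner, get_state, vision
s=get_state(); q0=np.array(s['joint_positions']); q0[6]=-.733; m0=s['moment']
tot=.15
while tot<1.75:
    tot+=.15 if tot<1.2 else .08
    qq=q0.copy(); qq[6]=q0[6]-tot; r.move_j(qq); s=get_state(); m=s['moment']-m0; f=s['contact_force']
    print(round(s['time'],2),round(tot,2),round(q0[6]-s['joint_positions'][6],3),"Mn",round(m@n,3),"f n/ex/ey",np.round([f@n,f@ex,f@ey],1),s['grip_width'])
    if tot>1.2 and abs(m@n)>.5: break
    if np.linalg.norm(f)>35: break
```

```text
21.83 0.3 0.295 Mn -0.024 f n/ex/ey [-0.8 -0.1  1.6] 0.023392664716763798
22.1 0.45 0.444 Mn -0.066 f n/ex/ey [-0.6  0.4  0.5] 0.023114721112618922
22.37 0.6 0.594 Mn -0.029 f n/ex/ey [-0.9 -0.6  0.8] 0.022869294683045747
22.63 0.75 0.744 Mn -0.03 f n/ex/ey [-1.3 -1.   1.3] 0.02324286807660712
22.9 0.9 0.894 Mn 0.0 f n/ex/ey [-1.9  0.   2.7] 0.023162700343234397
23.17 1.05 1.044 Mn -0.044 f n/ex/ey [-0.5  0.9  1.9] 0.023020222969290717
23.43 1.2 1.194 Mn -0.099 f n/ex/ey [-1.4  1.3  1.7] 0.023231006612955348
23.68 1.28 1.275 Mn -0.041 f n/ex/ey [-1.9  0.7  3.8] 0.02356167697607646
23.93 1.36 1.356 Mn -0.069 f n/ex/ey [-1.9  1.1  2.7] 0.023193397639280414
24.18 1.44 1.436 Mn -0.023 f n/ex/ey [-1.6  0.5  3.1] 0.023074011884985073
24.43 1.52 1.516 Mn -0.023 f n/ex/ey [-2.2  1.1  3. ] 0.023276741613737103
24.68 1.6 1.596 Mn 0.039 f n/ex/ey [-2.2  2.1  2.8] 0.02312446514333396
24.93 1.68 1.676 Mn 0.171 f n/ex/ey [-2.8  2.4  3.4] 0.023329422345382385
25.18 1.76 1.756 Mn 0.257 f n/ex/ey [-1.7  3.   2.9] 0.02296955380671043
```

Run:
```python
from h import *
from bench import r, planner, get_state, vision
p,d=vision.snapshot("wrist"); cv2.imwrite("pics/w8.png",p[:,:,::-1])
p,d=vision.snapshot("scene"); cv2.imwrite("pics/s8c.png",cv2.resize(p[130:270,180:340,::-1],None,fx=4,fy=4,interpolation=cv2.INTER_CUBIC))
```

```text
(no output)
```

View pics/w8.png

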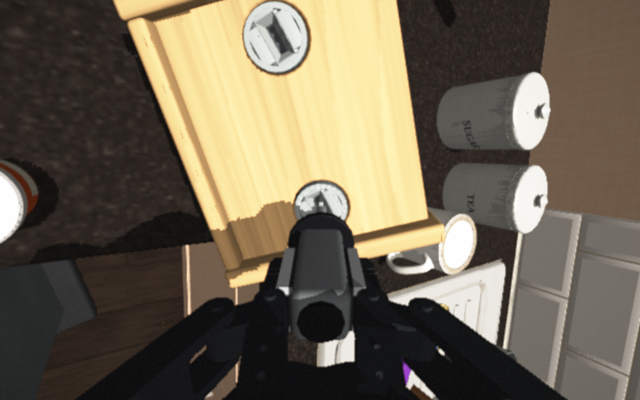

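View pics/s8c.png

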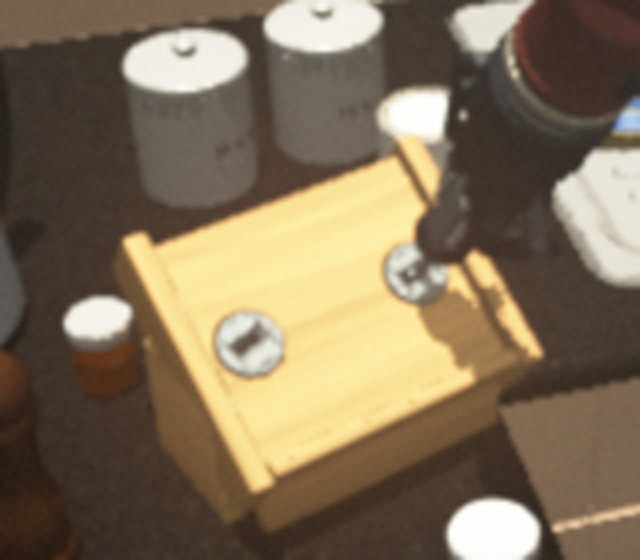

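Run:
```python
from h import *
from bench import r, planner, get_state, vision
s=get_state(); q=np.array(s['joint_positions']); q[6]=-.733-1.86; r.move_j(q); s=get_state(); print("Mn",s['moment']@n,s['contact_force'])
q[6]+=.27; r.move_j(q); s=get_state(); print("back Mn",s['moment']@n,s['contact_force'],s['time'])
p0=s['ee_pos']
r.move_linear(p0+n*.03,vel=.06); r.move_linear(p0+n*.12,vel=.2)
s=get_state(); p,d=vision.snapshot("wrist"); cv2.imwrite("pics/w9.png",p[:,:,::-1]); np.save("pics/w9T.npy",toolT(s)); print(s['time'],s['grip_width'],s['contact_force'])
p,d=vision.snapshot("scene"); cv2.imwrite("pics/s9c.png",cv2.resize(p[130:270,180:340,::-1],None,fx=4,fy=4,interpolation=cv2.INTER_CUBIC))
```

```text
Mn 0.6020506808091591 [3.38738567 2.54143435 0.53201156]
back Mn 0.09435028213714726 [2.7959664  3.36672269 0.5141167 ] 25.9
27.15 0.023289022252847104 [-0.22099442 -0.24998601 -1.12648245]
```

View pics/w9.png

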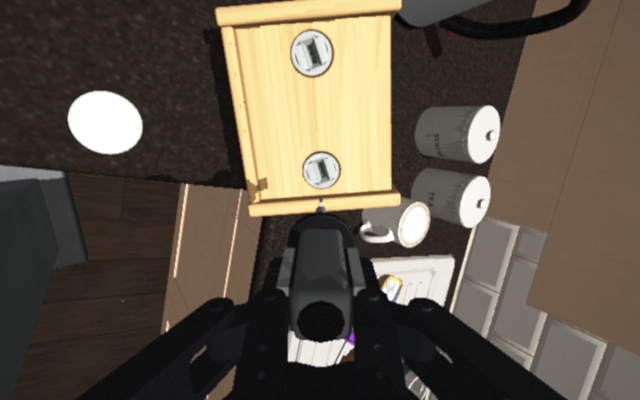

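View pics/s9c.png

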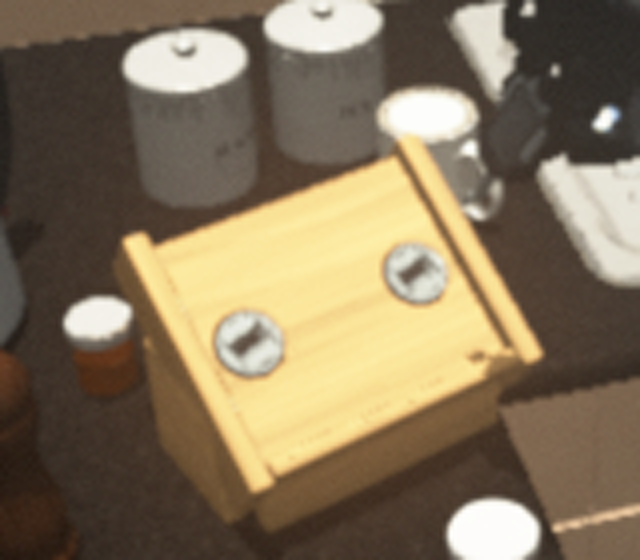

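Run:
```python
from h import *
from bench import r, planner, get_state, vision
M=quat(down(0,np.radians(-39.2)))
q=planner.inverse_kinematics([.57,-.12,.30],M); print(np.round(q,2)); r.move_j(q)
r.move_linear([.639,-.2125,.22],vel=.2); r.sleep(.1)
s=get_state(); p,d=vision.snapshot("wrist"); cv2.imwrite("pics/w10.png",p[:,:,::-1]); cv2.imwrite("pics/w10c.png",cv2.resize(p[150:260,265:375,::-1],None,fx=5,fy=5,interpolation=cv2.INTER_CUBIC)); print(s['time'],s['ee_pos'],s['grip_width'])
```

```text
[ 0.43  0.48 -0.42  1.51  0.2   1.2  -0.83]
29.6667 [ 0.63943954 -0.21067807  0.22166415] 0.022966196190240363
```

View pics/w10c.png

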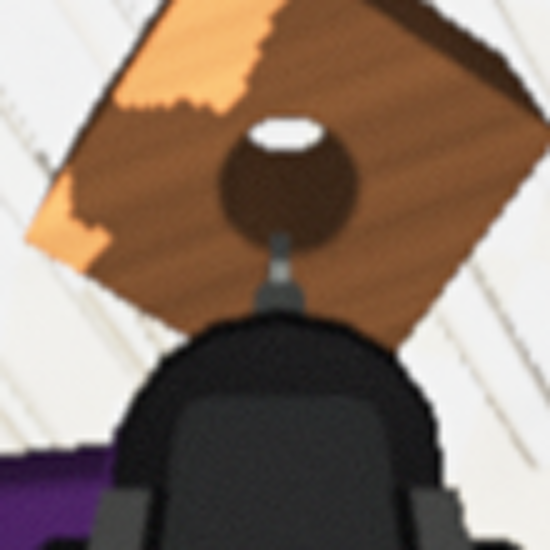

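Run:
```python
from h import *
from bench import r, planner, get_state, vision
x,y=.6395,-.2127
f0=get_state()['contact_force']
for z in (.18,.15,.12,.108,.106,.1045,.103,.1015):
    r.move_linear([x,y,z],vel=.12 if z>.11 else .03); s=get_state(); f=s['contact_force']-f0; print(round(s['time'],2),z,s['ee_pos'].round(4),f.round(1))
    if f[2]>4 or np.linalg.norm(f)>12: break
```

```text
30.2 0.18 [ 0.6396 -0.2126  0.1803] [-0.3  0.4  0.3]
30.6 0.15 [ 0.6396 -0.2128  0.1503] [-0.1  0.2  0.9]
31.0 0.12 [ 0.6396 -0.2128  0.1202] [ 0.9 -0.3  1.1]
31.55 0.108 [ 0.6395 -0.2126  0.1079] [-0.7  0.1  0.5]
31.8 0.106 [ 0.6394 -0.2127  0.1059] [-0.1  0.7  0.1]
32.05 0.1045 [ 0.6394 -0.2127  0.1044] [-0.5 -0.   0.6]
32.3 0.103 [ 0.64   -0.2127  0.1034] [-0.3  0.1  1.6]
32.55 0.1015 [ 0.64   -0.2127  0.1033] [-2.4  0.5  8.1]
```

Seated. Release and retreat, then check.

Run:
```python
from h import *
from bench import r, planner, get_state, vision
r.move_linear([.6395,-.2127,.1033],vel=.03)
r.grip(.06); r.grip(.085)
r.move_linear([.6395,-.2127,.22],vel=.15)
r.move_linear([.57,-.24,.29],vel=.2)
s=get_state(); print(s['time'])
p,d=vision.snapshot("wrist"); cv2.imwrite("pics/w11.png",p[:,:,::-1])
p,d=vision.snapshot("scene"); cv2.imwrite("pics/s11.png",p[:,:,::-1]); np.save("pics/s11.npy",d)
p,d=vision.snapshot("top"); cv2.imwrite("pics/t11.png",p[:,:,::-1])
# compare bystander regions with start
for nm,f1 in (("scene","s11"),("top","t11")):
    A=cv2.imread(f"pics/{nm}0.png").astype(int); B=cv2.imread(f"pics/{f1}.png").astype(int)
    D=(np.abs(A-B).max(2)>60).astype(np.uint8); nl,_,st,_=cv2.connectedComponentsWithStats(D); print(nm,[tuple(x) for x in st[1:] if x[4]>25])
```

```text
35.2
scene [(np.int32(401), np.int32(0), np.int32(32), np.int32(87), np.int32(1489)), (np.int32(517), np.int32(0), np.int32(60), np.int32(75), np.int32(2038)), (np.int32(580), np.int32(0), np.int32(41), np.int32(47), np.int32(647)), (np.int32(564), np.int32(0), np.int32(76), np.int32(168), np.int32(4457)), (np.int32(574), np.int32(46), np.int32(23), np.int32(22), np.int32(274)), (np.int32(566), np.int32(68), np.int32(22), np.int32(11), np.int32(137)), (np.int32(516), np.int32(76), np.int32(10), np.int32(5), np.int32(26)), (np.int32(515), np.int32(81), np.int32(32), np.int32(17), np.int32(361)), (np.int32(542), np.int32(93), np.int32(15), np.int32(35), np.int32(179)), (np.int32(513), np.int32(112), np.int32(30), np.int32(19), np.int32(72)), (np.int32(398), np.int32(122), np.int32(12), np.int32(35), np.int32(203)), (np.int32(506), np.int32(134), np.int32(28), np.int32(36), np.int32(370)), (np.int32(383), np.int32(137), np.int32(14), np.int32(38), np.int32(179)), (np.int32(399), np.int32(139), np.int32(20), np.int32(43), np.int32(371)), (np.int32(341), np.int32(161), np.int32(29), np.in
[... 2963 characters left out ...]
12), np.int32(24), np.int32(140)), (np.int32(365), np.int32(361), np.int32(4), np.int32(17), np.int32(41)), (np.int32(411), np.int32(361), np.int32(21), np.int32(33), np.int32(197)), (np.int32(356), np.int32(364), np.int32(10), np.int32(16), np.int32(34)), (np.int32(372), np.int32(373), np.int32(26), np.int32(17), np.int32(306)), (np.int32(488), np.int32(377), np.int32(28), np.int32(19), np.int32(256)), (np.int32(549), np.int32(378), np.int32(8), np.int32(15), np.int32(62)), (np.int32(344), np.int32(384), np.int32(22), np.int32(15), np.int32(136)), (np.int32(566), np.int32(386), np.int32(5), np.int32(11), np.int32(32)), (np.int32(542), np.int32(393), np.int32(21), np.int32(7), np.int32(74))]
```

View pics/w11.png

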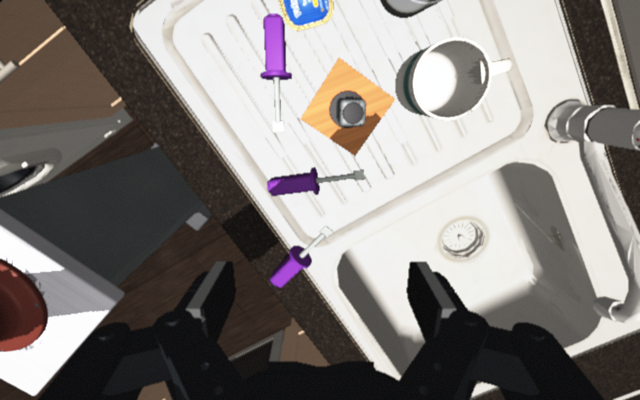

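View pics/s11.png

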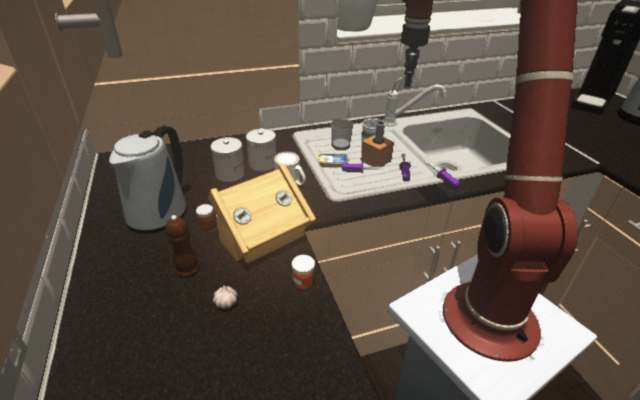

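Run:
```python
from h import *
from bench import vision
im=cv2.imread("pics/w9.png"); T=np.load("pics/w9T.npy"); c=vision.calibration("wrist"); Tc=T@c['T_tool_cam']
o=sp((0,0,.105))+n*.003
# rectify desk face: 4 px/mm, up = ex, left=ey
L=[(-.07,-.12),(.07,-.12),(.07,.0),(-.07,0)]
src=np.float32([proj(Tc,c,o+ex*a+ey*b) for a,b in L]); dst=np.float32([[(-b)*5000,(.07-a)*4000] for a,b in L])
H=cv2.getPerspectiveTransform(src,dst); cv2.imwrite("pics/rect9.png",cv2.warpPerspective(im,H,(600,560)))
s=cv2.imread("pics/s11.png"); cv2.imwrite("pics/s11c.png",np.hstack([cv2.resize(s[150:260,200:330],None,fx=3,fy=3,interpolation=cv2.INTER_CUBIC),cv2.resize(s[110:220,305:435],None,fx=3,fy=3,interpolation=cv2.INTER_CUBIC)]))
```

```text
(no output)
```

View pics/rect9.png

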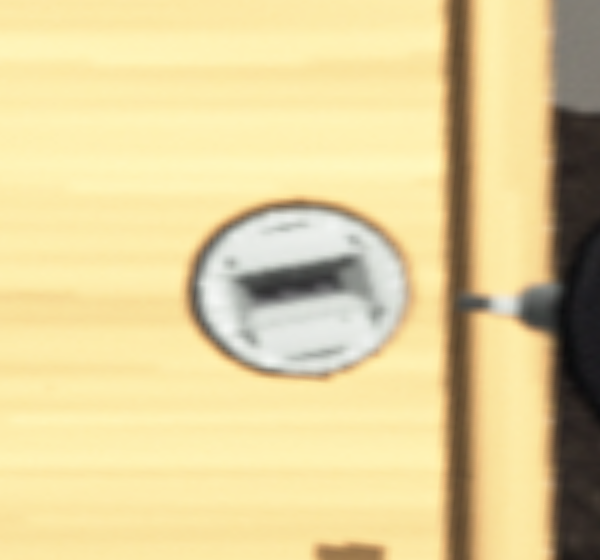

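View pics/s11c.png

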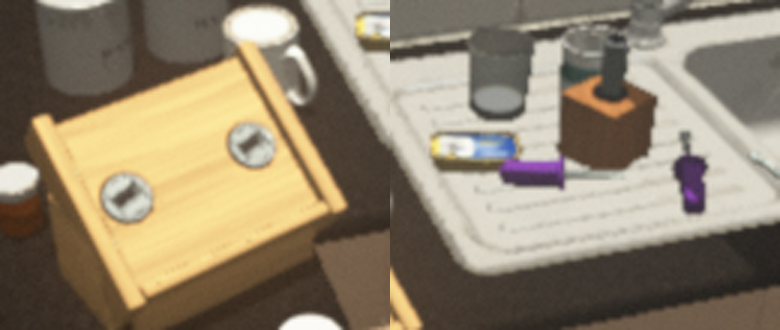

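Run:
```python
from bench import r, get_state
print(get_state()['time'],get_state()['contact_force']); print(r.close_job())
```

```text
35.35 [0.45661279 0.14397638 0.16444833]
the job is handed in; nothing more can be done
None
```

I finished the job and handed it in at about 35 s of the 64 s allowed; no verdict was reported.

- **Panel:** I pushed it in with closed fingers until it butted firmly, at about 11 N.
- **Cam:** I used the grey screwdriver to turn the right-hand disc clockwise until it hit its stop, where the turning moment rose to about 0.6 Nm. Afterwards its slot measured about 1.38 rad (stop at 1.35) and lay parallel to the locked left disc. The panel looked tight against the board in both the wrist and scene pictures.
- **Screwdriver:** It is back upright in the block. It met the block at the height I took it from, and the pictures after release show it standing. The gripper was clear of everything.
- **Bystanders:** In the final scene picture the jars, mug, tin, pepper mill and garlic look to be where they started. I did not measure them one by one.

**One thing disagreed:** the three purple look-alike screwdrivers stood upright in the first pictures but were already lying on the drainer when I first looked closely, before I touched the driver. I felt no contact with them, and all three are still on the drainer.

My cameras also differed by 2 to 4 mm on the disc's position; I aimed between the readings and the blade went into the slot.

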